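# Lock the rotor lid inside the centrifuge

## Task

The rotor's lid is only lying loose on the spindle, down in the bowl of the open centrifuge: lock it. By the knob in its dish turn it until it drops over the spindle's lugs, then push it down against the spring and turn it clockwise until it is home, so that it stays down, level, when you let go. Press gently, not driving the rotor hard down on its rubber mounts, and leave the rotor key and the tube block on the machine and the tube rack beside it where they are.

Things in the scene. Friction and masses are not known exactly. Their poses are not given: they have to be found in the camera images.
- centrifuge: White bench centrifuge, open, fixed, 404 mm deep, 310 mm wide. Origin: on the bench, on the upright axis of its round bowl; x points from the sloping control panel (front, edge 238 mm from the axis) to the hinge (166 mm), z up. Flat deck at 217 mm. Its own lid stands open, leaning back from the hinge: hinge brackets 135 mm from the axis, top about 540 mm above the bench.
- bowl_rim (a point): Centre of the bowl's mouth, on the bowl axis at the top of its white lip, 225 mm above the bench; bowl 209 mm in inner diameter.
- rotor_lid: Aluminium rotor lid in the bowl, loose, 156 mm across, 0.24 to 0.36 kg. Origin: on its axis at its lowest face (underside of three inner ledges); x along the knob's bar, z up. Flat top 50 mm above the origin, with a round dish 84 mm across, 20 mm deep, the bar knob in its middle. Starts level, its ledges lying on the spindle's lugs, origin 147 mm above the bench, 1.5 mm side play.
- knob_grip (a point): Point on the lid's axis inside its black bar knob, 53 mm above the lid's origin. The bar is 50 mm long (lid x), 16 mm wide (lid y); its top is 11 mm above this point, the dish floor it stands on 23 mm below. 34 mm from the bar's sides to the dish wall, so a wide-open gripper does not fit in.
- lug_top (a point): Top of the spindle's lugs on the bowl axis, 147 mm above the bench, hidden under the lid. Three lugs, 120 degrees apart, their direction not known. Turning the lid anticlockwise (from above) by 0.15 to 1.35 rad from the start brings its ledges over the gaps (0.35 rad wide, half that if held off centre); there it can go down, 10 mm freely, then onto the sprung plunger.
- spring_top (a point): Middle of the lid's dish floor underside, on its axis, where the spindle's sprung plunger pushes once the lid has dropped 10 mm: 5.5 N, 1 N more per mm, bottoming 9.5 mm on. Pressed 16.5 mm or more below its start the lid turns clockwise 0.6 to 1.3 rad under the lugs, past a 2.5 mm tooth, to an end stop. Let go there it rises and stays 14 mm below its start; unlocked, 10 mm or less.
- rotor (a joint): How far the rotor and spindle (drive) are pushed down on their rubber mounts, m, 0 at rest. They give from about 12 N downward (the lid's weight included), 1 mm for each further 6 N; more than 4 mm (36 N) is too hard.
- rotor_key: Bystander: steel T-shaped rotor key, 91 mm long, lying on the machine's front deck beside the bowl. Origin: under its middle.
- tube_block: Bystander: small grey block, 34 mm square, with one capped tube, 70 mm tall, on the front deck. Origin: centre of its underside.
- tube_rack: Bystander: white rack of capped tubes, 100 x 220 mm, 104 mm tall, on the bench. Origin: centre of its underside.

How it is judged:
By the outcome, as a careful person would: the job done as asked, in the order asked, and still so for the second after the job is handed in, with the robot touching nothing.
It also fails if it takes over 67 s, if anything falls off the work surface, if the arm or the gripper's body presses on something with over 40 N, if the wrist force passes 120 N, or if a joint passes its speed limit or range.

## Robot

A 6-joint arm with a two-finger parallel gripper is mounted at the origin on the work surface. World frame = base frame: x ahead of the robot, y to its left, z up, the work surface at z = 0. Lengths are in m, angles in rad, forces in N, time in s.
With the tool pointing down it reaches from about 0.3 to 0.875 m from the base axis. Payload 6.4 kg.
Tool frame: the origin (TCP) lies midway between the tips of the shut fingers; the grasp point (between the pads) lies 19 mm behind it (r.tcp_to_grasp is the z of the grasp point in the tool frame, in m); z points along the fingers, y is the direction in which the jaws open and shut (so a half turn about z gives the same grasp; the last joint's range is limited). The gripper opens to 85 mm and grips with 20 to 120 N. Pads are 22 mm wide; open, the fingers measure 114 mm over their backs; the gripper's body (76 mm by 85 mm) begins 54 mm behind the grasp point. The pads swing forward as they close: fully open they stand 13 mm farther back than shut.
Start: joints at [0.974, 0.181, 1.607, -0, 1.354, -0.206], TCP at [0.219, 0.532, 0.231] pointing down, gripper open.
Joint ranges: [-2.99, 2.99], [-0.89, 2.07], [0.3, 2.58], [-1.14, 4.28], [0, 2.63], [-3.12, 3.12]. Speed limits (rad/s): [2.57, 2.57, 3.01, 3.14, 3.14, 3.14].

## Interface

Orientations are given as [roll, pitch, yaw] about the fixed x, y, z axes, in that order (R = Rz(yaw) Ry(pitch) Rx(roll)).
In Python, from station import r gives the robot as it stands.
- The arm moves only by the shell command python3 -m jog 'ROWS' [FORCE]. ROWS is a JSON object of lists of equal length, an entry for each row: "xyz": the shift along the tool's x, y, z in mm, a list of three; "turn": the turn, a rotation vector about the tool's x, y, z in degrees, a list of three; "claw": the closure in counts, from 0 (fully open) to 255 (shut). A call has 1 to 8 rows; each row shifts and turns the commanded pose from where the row before left it, along the tool's axes as they then stand; what a row does not reach is not made up. A row lasts 1/12 s, in which the tool goes at most 41.7 mm and 7.16 degrees, less where a joint would pass 70% of its speed; a pose out of reach is approached as far as the arm can. A call is refused whole if a number of a shift passes 41.7 or a number of a turn 7.16, either way. A call with a gripper value outside its range is refused whole. The fingers move at their own pace and stop on an object; FORCE is the grip in N (left out, the last holds). Time passes only in rows, so rows that do not move let the fingers close. It gives the time, the measured TCP pose, the force and the opening at its end, in the units of the state.
- r.get_state(): the state, without advancing time (a new reading comes with each control period).
- r.camera(name): name is "scene" or "top"; returns (picture, depth): 480x640x3 uint8, red, green, blue; 480x640 float32, m along the optical axis (not along the pixel's ray), 0 where there is no reading.
- r.get_calibration(name): a dict with "fx", "fy", "cx", "cy" (pixels), "distortion" ([k1, k2, p1, p2, k3] as OpenCV has them; the pictures are not rectified), "origin" and "attitude" of the camera in the world. Camera axes: x right, y up, looking along -z (the intrinsics and any distortion apply to the point x, -y, -z); pixel columns grow to the right and rows downward; lengths in m; the calibration is good to about 2 mm. A picture is of the moment at which its call begins. get_calibration takes no time and is no camera call.
- r.hand_in(): hands the job in, once; it reports no verdict.
Trained networks look in the newest picture that a camera, given by its name, has taken for a name from the list of things; names that differ only in an ending like _2 or _b are one class to them, and where a whole thing is asked for, a point or a joint stands for the part that bears it (a point fixed in the world has none). Each returns a list of dicts, best first, with "confidence" (0 to 1); they miss things now and then, are a little off and sometimes report something else, mostly with a low value. They report only what shows in the picture. A call takes as long as a camera call.
- r.find_in(camera, thing): "at" ([x, y, z] in m, in world coordinates, good to about 4 mm: the middle of the surface that is visible of it).
The state is a dict: "time": time; "qpos": joint angles; "dq": joint speeds; "joint_efforts": joint torques, N m; "tool_pos": TCP position; "eef_rot": TCP orientation; "force": force on the tool from outside, world axes, zero at the start; "moment": the same for the moment, N m; "grip_width": opening from 0.0 (shut) to 1.0 (fully open).
Only numpy, scipy, OpenCV 4.12 (cv2) and the standard library are available. Lean on these libraries where they do the work, as an engineer would, in place of code of your own. Each camera call takes 0.05 s, during which the arm holds its last target. There are 200 camera calls.

## Working session

There is one attempt and no reset: what is moved stays moved. The work goes in short steps, Python scripts to look and compute and a shell command to move; the robot and the scene stay as the last step left them, time stands still between calls to the robot, and variables do not carry over. Pictures are saved under pics/ and viewed, about 8 in all and at most 12, crops included, and the job is handed in when it is done.

```bash
mkdir -p pics; ls; cat > h.py <<'E'
import numpy as np,cv2
from station import r
from scipy.spatial.transform import Rotation as Ro
def cal(n):
    c=r.get_calibration(n);A=np.array(c["attitude"],float)
    R=A if A.shape==(3,3) else (Ro.from_euler('xyz',A).as_matrix() if A.size==3 else Ro.from_quat(A).as_matrix())
    K=np.array([[c["fx"],0,c["cx"]],[0,c["fy"],c["cy"]],[0,0,1.]])
    return K,np.array(c["distortion"],float),np.array(c["origin"]),R
def world(n,uv,d):
    K,D,o,R=cal(n);p=cv2.undistortPoints(np.array(uv,float).reshape(-1,1,2),K,D).reshape(-1,2)
    d=np.array(d).reshape(-1);return o+np.c_[p[:,0]*d,-p[:,1]*d,-d]@R.T
def proj(n,P):
    K,D,o,R=cal(n);q=(np.atleast_2d(P)-o)@R*[1,-1,-1]
    return cv2.projectPoints(q.reshape(-1,1,3),np.zeros(3),np.zeros(3),K,D)[0].reshape(-1,2)
def cloud(n,dep):
    v,u=np.nonzero(dep>0);return np.c_[u,v],world(n,np.c_[u,v],dep[v,u])
E
python3 - <<'E'
from h import *
for n in("top","scene"):
    p,d=r.camera(n);cv2.imwrite(f"pics/{n}0.png",p[:,:,::-1]);np.save(n+"0.npy",d)
    c=r.get_calibration(n);print(n,c)
    for t in("bowl_rim","knob_grip","rotor_lid","centrifuge","rotor_key","tube_block","tube_rack"):
        print(t,[(np.round(x["at"],3),round(x["confidence"],2)) for x in r.find_in(n,t)[:2]])
s=r.get_state();print(s)
E
```

```text
pics
top {'fx': 580.427846536061, 'fy': 580.427846536061, 'cx': 305.12503120433723, 'cy': 238.70899723308258, 'distortion': array([-0.01380652,  0.        ,  0.        ,  0.        ,  0.        ]), 'origin': array([0.4217581 , 0.25892977, 1.17668132]), 'attitude': array([ 0.1506802 ,  0.00589402, -1.58836545])}
bowl_rim [(array([0.573, 0.489, 0.058]), 0.63)]
knob_grip [(array([0.562, 0.023, 0.197]), 0.77)]
rotor_lid [(array([0.56 , 0.023, 0.193]), 0.69), (array([ 0.545, -0.061,  0.215]), 0.52)]
centrifuge [(array([ 0.541, -0.063,  0.219]), 0.79)]
rotor_key [(array([0.474, 0.192, 0.226]), 0.57)]
tube_block [(array([0.709, 0.154, 0.246]), 0.75)]
tube_rack [(array([0.57 , 0.489, 0.058]), 0.89)]
scene {'fx': 493.45983745897547, 'fy': 493.45983745897547, 'cx': 327.8335570834685, 'cy': 231.9859096165749, 'distortion': array([-0.14044393,  0.        ,  0.        ,  0.        ,  0.        ]), 'origin': array([1.06983382, 0.2759107 , 0.90029337]), 'attitude': array([0.56894158, 0.00584479, 1.57151259])}
bowl_rim [(array([ 0.584, -0.061,  0.219]), 0.8), (array([0.47 , 0.186, 0.228]), 0.74)]
kn
[... 306 characters left out ...]
596, 0.488, 0.057]), 0.61)]
{'time': 0.8, 'qpos': array([ 9.73700277e-01,  1.80779970e-01,  1.60698919e+00,  8.20974300e-06,
        1.35379012e+00, -2.06297005e-01]), 'dq': array([ 2.10188794e-04, -9.03616406e-04,  3.80132879e-04,  3.47125405e-04,
       -7.46196534e-05,  1.24423118e-03]), 'joint_efforts': array([-5.42900016e-04, -4.44816935e+01, -3.51658273e+01, -5.92018241e-04,
        8.51362838e-04, -1.50020651e-05]), 'tool_pos': array([0.21902719, 0.53167702, 0.23130496]), 'eef_rot': array([ 3.14155835e+00, -1.01186754e-06,  2.75079184e+00]), 'force': array([0.34377972, 0.25155162, 0.29352089]), 'moment': array([ 0.04468395,  0.05688863, -0.02628218]), 'grip_width': 0.9983793406610906}
```

View pics/top0.png

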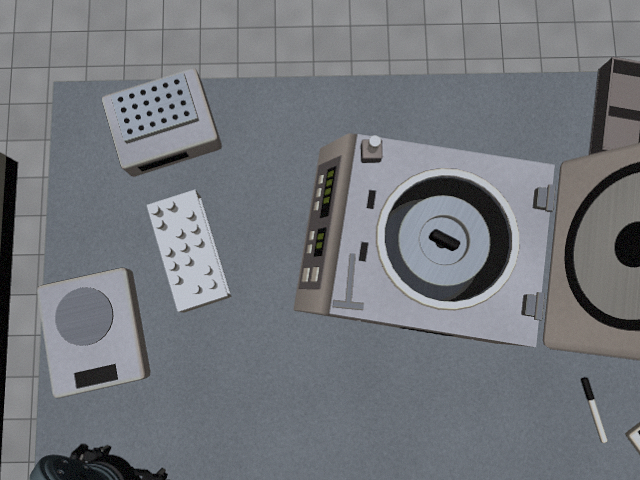

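View pics/scene0.png

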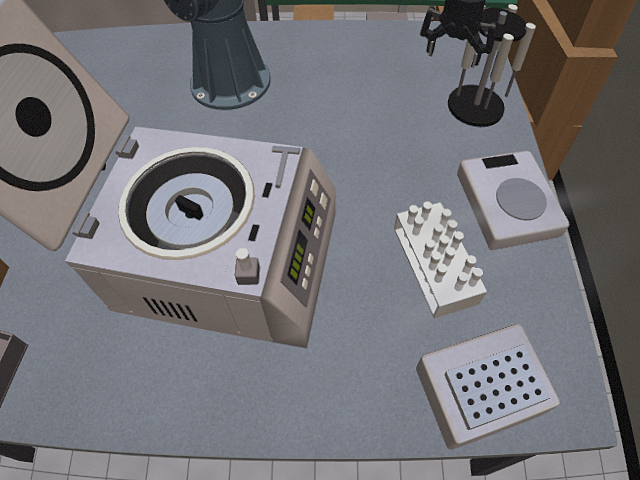

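The top view shows the bowl centred near pixel (449,238) and the knob bar at (445,240), with the machine's front facing +y. The key is at (350,285) and the block at (372,150). The scene view agrees. Next I'll fit the rim circle and the knob bar from depth.

```bash
python3 - <<'E'
from h import *
from scipy.optimize import least_squares
for n in("top","scene"):
    d=np.load(n+"0.npy");im=cv2.imread(f"pics/{n}0.png");uv,P=cloud(n,d)
    c0=np.array([.567,.022]);rr=np.hypot(*(P[:,:2]-c0).T)
    g=im[uv[:,1],uv[:,0]].max(1)
    m=(rr<.13)&(rr>.095)&(P[:,2]>.2215)&(P[:,2]<.235)
    Q=P[m];f=least_squares(lambda p:np.hypot(Q[:,0]-p[0],Q[:,1]-p[1])-p[2],[*c0,.11],loss='soft_l1',f_scale=.002)
    print(n,"rim",m.sum(),f.x.round(4),np.median(Q[:,2]))
    m=(rr<.04)&(P[:,2]>.203)&(g<90);Q=P[m]
    (c,sz,a)=cv2.minAreaRect((Q[:,:2]*1000).astype(np.float32))
    w,V=np.linalg.eigh(np.cov(Q[:,:2].T));ax=V[:,1]
    print("knob",m.sum(),Q.mean(0).round(4),"rect",np.round(c,1),np.round(sz,1),a,"axis yaw",np.degrees(np.arctan2(ax[1],ax[0])),"z",np.percentile(Q[:,2],[10,50,90]).round(4))
    m=(rr>.05)&(rr<.07);print("lidtop",np.median(P[m,2]))
    m=(rr<.085)&(abs(P[:,2]-.197)<.006);Q=P[m];(c,s)=cv2.minEnclosingCircle((Q[:,:2]*1000).astype(np.float32));print("lid",c,s)
    m=(np.abs(P[:,2]-.217)<.004)&(abs(P[:,0]-.56)<.25)&(abs(P[:,1])<.3);print("deck",np.median(P[m,2]))
E
```

```text
top rim 3292 [0.5647 0.0258 0.112 ] 0.2257295386874713
knob 273 [0.5638 0.026  0.2109] rect [565.   25.3] [48.8 16.3] 59.327842712402344 axis yaw 59.96114529799495 z [0.2076 0.2114 0.2136]
lidtop 0.197588036823944
lid (565.0592041015625, 24.92302894592285) 78.08879089355469
deck 0.21772549269613417
scene rim 2517 [0.5667 0.0251 0.112 ] 0.22478551968697658
knob 234 [0.5685 0.0257 0.2096] rect [567.   24.8] [50.2 16.6] 61.28682327270508 axis yaw 60.85525154825635 z [0.2059 0.2101 0.2121]
lidtop 0.19708758156789175
lid (565.1900634765625, 24.244369506835938) 79.05603790283203
deck 0.21700659480849815
```

Both cameras agree: the bowl and knob axis is at (0.566, 0.025), the bar yaw is 60.3°, and the heights match the given sizes. I'll raise the tool, turn it +97.3° about its z axis to line up with the bar, and close the gripper part way.

```bash
python3 -m jog '{"xyz":[[0,0,-38],[0,0,-38],[0,0,-38],[0,0,-38],[0,0,0],[0,0,0],[0,0,0],[0,0,0]],"turn":[[0,0,0],[0,0,0],[0,0,0],[0,0,0],[0,0,7],[0,0,7],[0,0,7],[0,0,7]],"claw":[147,147,147,147,147,147,147,147]}' 40
python3 -m jog '{"xyz":[[0,0,0],[0,0,0],[0,0,0],[0,0,0],[0,0,0],[0,0,0],[0,0,0],[0,0,0]],"turn":[[0,0,7],[0,0,7],[0,0,7],[0,0,7],[0,0,7],[0,0,7],[0,0,7],[0,0,7]],"claw":[147,147,147,147,147,147,147,147]}'
python3 -m jog '{"xyz":[[0,0,0],[0,0,0],[0,0,0]],"turn":[[0,0,7],[0,0,6.3],[0,0,0]],"claw":[147,147,147]}'
cat > go.py <<'E'
import sys;from h import *
s=r.get_state();R=Ro.from_euler('xyz',s["eef_rot"]);t=np.array([float(a) for a in sys.argv[1:4]])
print("t",round(s["time"],2),"pos",np.array(s["tool_pos"]).round(4),"rpy",np.degrees(s["eef_rot"]).round(2),"F",np.array(s["force"]).round(1),"w",round(s["grip_width"],3))
print("shift mm",(R.inv().apply(t-s["tool_pos"])*1000).round(1))
E
python3 go.py .566 .025 .383
```

```text
time: 1.47
tool_pos: [0.219, 0.5317, 0.3837]
eef_rot: [3.141, -0.0, 2.256]
force: [-0.6, 0.2, -0.4]
grip_width: 0.424
time: 2.13
tool_pos: [0.219, 0.5316, 0.3833]
eef_rot: [-3.142, 0.0, 1.279]
force: [-0.7, 0.1, 0.1]
grip_width: 0.424
time: 2.38
tool_pos: [0.219, 0.5316, 0.3833]
eef_rot: [3.142, 0.0, 1.049]
force: [-0.8, -0.8, -0.3]
grip_width: 0.422
t 2.38 pos [0.219  0.5316 0.3833] rpy [180.     0.    60.09] F [-0.8 -0.8 -0.3] w 0.422
shift mm [-2.661e+02  5.534e+02  3.000e-01]
```

```bash
python3 -m jog '{"xyz":[[-16.6,34.6,0],[-16.6,34.6,0],[-16.6,34.6,0],[-16.6,34.6,0],[-16.6,34.6,0],[-16.6,34.6,0],[-16.6,34.6,0],[-16.6,34.6,0]],"turn":[[0,0,0],[0,0,0],[0,0,0],[0,0,0],[0,0,0],[0,0,0],[0,0,0],[0,0,0]],"claw":[147,147,147,147,147,147,147,147]}'
python3 -m jog '{"xyz":[[-16.6,34.6,0],[-16.6,34.6,0],[-16.6,34.6,0],[-16.6,34.6,0],[-16.6,34.6,0],[-16.6,34.6,0],[-16.6,34.6,0],[-16.6,34.6,0]],"turn":[[0,0,0],[0,0,0],[0,0,0],[0,0,0],[0,0,0],[0,0,0],[0,0,0],[0,0,0]],"claw":[147,147,147,147,147,147,147,147]}'
python3 -m jog '{"xyz":[[0,0,0],[0,0,0]],"turn":[[0,0,0],[0,0,0]],"claw":[147,147]}'
python3 go.py .566 .025 .255; python3 - <<'E'
from h import *
print(r.get_state()["qpos"].round(2))
p,d=r.camera("scene");cv2.imwrite("pics/s1.png",cv2.resize(p[100:300,60:330,::-1],None,fx=2.5,fy=2.5))
E
```

```text
time: 3.05
tool_pos: [0.3943, 0.2775, 0.3836]
eef_rot: [3.141, -0.001, 1.057]
force: [1.2, 0.3, 0.9]
grip_width: 0.427
time: 3.72
tool_pos: [0.5692, 0.0249, 0.3834]
eef_rot: [3.141, -0.0, 1.056]
force: [0.2, 0.8, 0.5]
grip_width: 0.422
time: 3.88
tool_pos: [0.5689, 0.0249, 0.3824]
eef_rot: [-3.14, 0.001, 1.052]
force: [0.0, -0.1, 0.2]
grip_width: 0.422
t 3.88 pos [0.5689 0.0249 0.3824] rpy [-1.7991e+02  3.0000e-02  6.0290e+01] F [ 0.  -0.1  0.2] w 0.422
shift mm [ -1.3  -2.4 127.4]
[-0.16  0.09  1.41  0.    1.64  0.35]
```

View pics/s1.png

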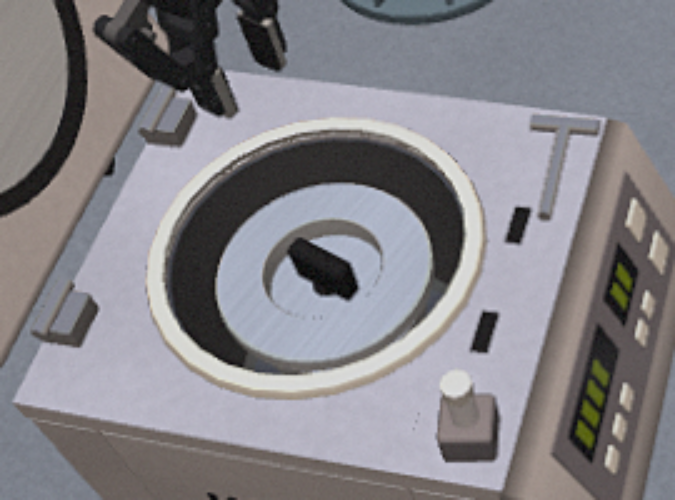

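The gripper is above the bowl and clear of the opened cover. The key is at about (560,160) in the crop and the block at about (465,430), both undisturbed. I'll correct sideways and descend to just above the knob.

```bash
python3 -m jog '{"xyz":[[-1.3,-2.4,20],[0,0,30],[0,0,30],[0,0,30],[0,0,17],[0,0,0],[0,0,0]],"turn":[[0,0,0],[0,0,0],[0,0,0],[0,0,0],[0,0,0],[0,0,0],[0,0,0]],"claw":[147,147,147,147,147,147,147]}'
python3 go.py .566 .025 .183; python3 - <<'E'
from h import *
p,d=r.camera("top");cv2.imwrite("pics/t2.png",cv2.resize(p[100:340,290:610,::-1],None,fx=2.5,fy=2.5))
E
```

```text
time: 4.52
tool_pos: [0.5648, 0.0282, 0.2563]
eef_rot: [-3.14, 0.0, 1.055]
force: [0.8, -0.6, 0.1]
grip_width: 0.423
t 4.52 pos [0.5648 0.0282 0.2563] rpy [-1.7993e+02  2.0000e-02  6.0470e+01] F [ 0.8 -0.6  0.1] w 0.423
shift mm [-2.2  2.7 73.3]
```

View pics/t2.png

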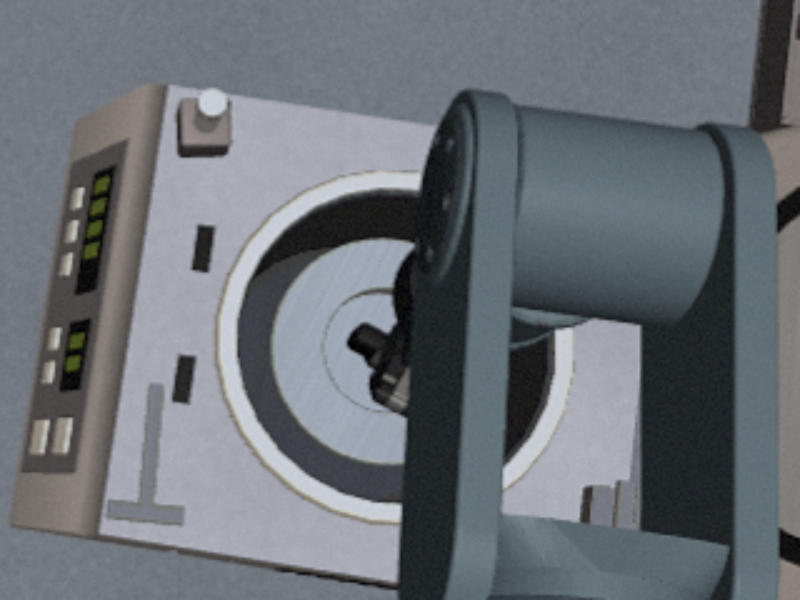

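The top view shows the wrist links over the bowl's right side, with the right link's edge near crop pixel (775,300), close to the standing cover. The knob is visible at (365,340). Before descending I'll measure that clearance and the settled pose.

```bash
python3 - <<'E'
from h import *
p,d0=None,np.load("top0.npy")
p,d=r.camera("top");a=[r.get_state()]
for i in range(5):
    r.camera("top");a.append(r.get_state())
print(np.array([s["tool_pos"] for s in a]).round(4), np.array([s["qpos"] for s in a]).std(0))
uv,P=cloud("top",d)
chg=(abs(d-d0)>.02)[uv[:,1],uv[:,0]]
A=P[chg&(P[:,0]>.35)];C=cloud("top",d0)[1];C=C[(C[:,1]<-.1)&(C[:,2]>.23)&(C[:,0]>.35)&(C[:,0]<.72)]
for z in np.arange(.24,.62,.04):
    f=lambda Q:Q[(Q[:,2]>=z)&(Q[:,2]<z+.04)]
    q,w=f(A),f(C);print(round(z,2),"arm ymin",q[:,1].min().round(3) if len(q) else None,"cover ymax",np.percentile(w[:,1],99).round(3) if len(w) else None,len(w))
E
python3 go.py .566 .025 .183
```

```text
[[0.5665 0.0275 0.2586]
 [0.5667 0.0272 0.2588]
 [0.5667 0.0271 0.2587]
 [0.5666 0.027  0.2584]
 [0.5664 0.0268 0.258 ]
 [0.5662 0.0268 0.2576]] [4.36055329e-04 3.80599437e-04 4.20313060e-04 3.27330930e-05
 2.41481002e-04 1.23737894e-04]
0.24 arm ymin -0.108 cover ymax -0.108 3231
0.28 arm ymin 0.042 cover ymax -0.124 4384
0.32 arm ymin -0.196 cover ymax -0.142 5056
0.36 arm ymin -0.214 cover ymax -0.157 5311
0.4 arm ymin -0.173 cover ymax -0.17 138
0.44 arm ymin 0.005 cover ymax None 0
0.48 arm ymin 0.017 cover ymax None 0
0.52 arm ymin -0.008 cover ymax None 0
0.56 arm ymin -0.034 cover ymax None 0
0.6 arm ymin -0.035 cover ymax None 0
t 4.87 pos [0.5662 0.0268 0.2576] rpy [ 1.7989e+02 -4.0000e-02  6.0320e+01] F [-0.4  0.8  0.1] w 0.426
shift mm [-1.7  0.5 74.6]
```

Clearance is fine: the links stay at y > -0.04, and the cover is at y < -0.11 at every height. I'll lower the fingers over the knob.

```bash
python3 -m jog '{"xyz":[[-1,0,20],[0,0,20],[0,0,16],[0,0,0],[0,0,0],[0,0,0]],"turn":[[0,0,0],[0,0,0],[0,0,0],[0,0,0],[0,0,0],[0,0,0]],"claw":[147,147,147,147,147,147]}'
python3 -m jog '{"xyz":[[0,0,0],[0,0,0],[0,0,0]],"turn":[[0,0,0],[0,0,0],[0,0,0]],"claw":[147,147,147]}'
python3 go.py .566 .025 .183
```

```text
time: 5.37
tool_pos: [0.5659, 0.0257, 0.2016]
eef_rot: [3.14, -0.001, 1.053]
force: [-0.1, 0.7, 0.2]
grip_width: 0.424
time: 5.62
tool_pos: [0.5657, 0.0258, 0.2014]
eef_rot: [3.14, -0.001, 1.053]
force: [-0.3, 0.2, 0.2]
grip_width: 0.424
t 5.62 pos [0.5657 0.0258 0.2014] rpy [ 1.799e+02 -3.000e-02  6.032e+01] F [-0.3  0.2  0.2] w 0.424
shift mm [-0.6  0.6 18.4]
```

```bash
python3 -m jog '{"xyz":[[-0.6,0.6,9],[0,0,9],[0,0,0],[0,0,0]],"turn":[[0,0,0],[0,0,0],[0,0,0],[0,0,0]],"claw":[147,147,147,147]}'
python3 -m jog '{"xyz":[[0,0,0],[0,0,0],[0,0,0],[0,0,0],[0,0,0],[0,0,0]],"turn":[[0,0,0],[0,0,0],[0,0,0],[0,0,0],[0,0,0],[0,0,0]],"claw":[180,200,220,235,255,255]}' 60
python3 go.py .566 .025 .183;python3 go.py .566 .025 .183
```

```text
time: 5.95
tool_pos: [0.5645, 0.0252, 0.1809]
eef_rot: [-3.139, 0.001, 1.053]
force: [0.2, -0.3, 0.3]
grip_width: 0.422
time: 6.45
tool_pos: [0.5653, 0.0252, 0.1826]
eef_rot: [3.142, -0.0, 1.053]
force: [-3.7, 1.1, 4.2]
grip_width: 0.181
t 6.45 pos [0.5653 0.0252 0.1826] rpy [180.    -0.    60.31] F [-3.7  1.1  4.2] w 0.181
shift mm [ 0.1  0.7 -0.4]
t 6.45 pos [0.5653 0.0252 0.1826] rpy [180.    -0.    60.31] F [-3.7  1.1  4.2] w 0.181
shift mm [ 0.1  0.7 -0.4]
```

Gripped, with the opening at 15.4 mm, which matches the 16 mm bar. Now I'll turn anticlockwise in small steps with a light press and watch Fz and z.

```bash
python3 -m jog '{"xyz":[[0,0,0.7],[0,0,0],[0,0,0]],"turn":[[0,0,-3],[0,0,-3],[0,0,0]],"claw":[255,255,255]}'
python3 -m jog '{"xyz":[[0,0,0],[0,0,0],[0,0,0]],"turn":[[0,0,-3],[0,0,-3],[0,0,0]],"claw":[255,255,255]}'
```

```text
time: 6.7
tool_pos: [0.5661, 0.0249, 0.1825]
eef_rot: [3.14, -0.0, 1.159]
force: [-0.9, -0.7, 4.9]
grip_width: 0.18
time: 6.95
tool_pos: [0.5663, 0.0249, 0.1826]
eef_rot: [3.139, -0.0, 1.263]
force: [0.1, 0.4, 5.0]
grip_width: 0.177
```

```bash
python3 -m jog '{"xyz":[[0,0,0],[0,0,0],[0,0,0]],"turn":[[0,0,-3],[0,0,-3],[0,0,0]],"claw":[255,255,255]}'
python3 -m jog '{"xyz":[[0,0,0],[0,0,0],[0,0,0]],"turn":[[0,0,-3],[0,0,-3],[0,0,0]],"claw":[255,255,255]}'
```

```text
time: 7.2
tool_pos: [0.5664, 0.0249, 0.1826]
eef_rot: [3.139, -0.0, 1.367]
force: [0.4, -0.5, 5.6]
grip_width: 0.177
time: 7.45
tool_pos: [0.5664, 0.025, 0.1825]
eef_rot: [3.139, 0.0, 1.471]
force: [-0.4, 0.5, 5.5]
grip_width: 0.178
```

```bash
python3 -m jog '{"xyz":[[0,0,0],[0,0,0],[0,0,0]],"turn":[[0,0,-3],[0,0,-3],[0,0,0]],"claw":[255,255,255]}'
python3 -m jog '{"xyz":[[0,0,0],[0,0,0],[0,0,0]],"turn":[[0,0,-3],[0,0,-3],[0,0,0]],"claw":[255,255,255]}'
```

```text
time: 7.7
tool_pos: [0.5664, 0.0251, 0.1825]
eef_rot: [3.139, 0.0, 1.576]
force: [0.5, 0.4, 4.8]
grip_width: 0.176
time: 7.95
tool_pos: [0.5663, 0.0252, 0.1824]
eef_rot: [3.139, 0.0, 1.68]
force: [1.7, 1.0, 5.7]
grip_width: 0.174
```

```bash
python3 -m jog '{"xyz":[[0,0,0],[0,0,0],[0,0,0]],"turn":[[0,0,-3],[0,0,-3],[0,0,0]],"claw":[255,255,255]}'
python3 -m jog '{"xyz":[[0,0,0],[0,0,0],[0,0,0]],"turn":[[0,0,-3],[0,0,-3],[0,0,0]],"claw":[255,255,255]}'
```

```text
time: 8.2
tool_pos: [0.5661, 0.0252, 0.1821]
eef_rot: [3.14, 0.0, 1.784]
force: [2.0, 1.1, 4.4]
grip_width: 0.172
time: 8.45
tool_pos: [0.5645, 0.0251, 0.1804]
eef_rot: [-3.139, -0.001, 1.889]
force: [-0.2, 0.0, -3.0]
grip_width: 0.175
```

Fz changed from +5 to −3 N, which is the lid's weight, and z sank 2 mm. That puts the ledges over the gaps. I'll go a little further in and lower.

```bash
python3 -m jog '{"xyz":[[0,0,0],[0,0,0],[0,0,1],[0,0,1],[0,0,0]],"turn":[[0,0,-2.5],[0,0,-2],[0,0,0],[0,0,0],[0,0,0]],"claw":[255,255,255,255,255]}'
python3 -m jog '{"xyz":[[0,0,1],[0,0,1],[0,0,0],[0,0,0]],"turn":[[0,0,0],[0,0,0],[0,0,0],[0,0,0]],"claw":[255,255,255,255]}'; python3 go.py .5655 .025 .1726
```

```text
time: 8.87
tool_pos: [0.5647, 0.0251, 0.1785]
eef_rot: [-3.14, -0.001, 1.966]
force: [-0.1, -0.1, -2.8]
grip_width: 0.173
time: 9.2
tool_pos: [0.5653, 0.0251, 0.1775]
eef_rot: [-3.141, -0.0, 1.968]
force: [0.4, 0.1, -3.1]
grip_width: 0.173
t 9.2 pos [0.5653 0.0251 0.1775] rpy [-1.7999e+02 -1.0000e-02  1.1278e+02] F [ 0.4  0.1 -3.1] w 0.173
shift mm [-0.2  0.1  4.9]
```

```bash
python3 -m jog '{"xyz":[[0,0,1.5],[0,0,1.5],[0,0,1.5],[0,0,0],[0,0,0]],"turn":[[0,0,0],[0,0,0],[0,0,0],[0,0,0],[0,0,0]],"claw":[255,255,255,255,255]}' 90
python3 -m jog '{"xyz":[[0,0,1.5],[0,0,1.5],[0,0,0],[0,0,0]],"turn":[[0,0,0],[0,0,0],[0,0,0],[0,0,0]],"claw":[255,255,255,255]}'
```

```text
time: 9.62
tool_pos: [0.5653, 0.0251, 0.173]
eef_rot: [-3.141, -0.0, 1.969]
force: [-0.0, -0.0, -3.5]
grip_width: 0.173
time: 9.95
tool_pos: [0.5655, 0.0251, 0.1707]
eef_rot: [3.141, 0.0, 1.969]
force: [-2.9, -0.2, 3.9]
grip_width: 0.17
```

On the spring: about 7 N total at 11.9 mm, as expected. I'll press on to about 17.5 mm.

```bash
python3 -m jog '{"xyz":[[0,0,1.5],[0,0,1.5],[0,0,0],[0,0,0]],"turn":[[0,0,0],[0,0,0],[0,0,0],[0,0,0]],"claw":[255,255,255,255]}'
python3 -m jog '{"xyz":[[0,0,1.5],[0,0,1.5],[0,0,1],[0,0,0],[0,0,0]],"turn":[[0,0,0],[0,0,0],[0,0,0],[0,0,0],[0,0,0]],"claw":[255,255,255,255,255]}'
```

```text
time: 10.28
tool_pos: [0.5656, 0.0251, 0.1678]
eef_rot: [3.141, 0.0, 1.969]
force: [-4.4, 1.0, 6.2]
grip_width: 0.171
time: 10.7
tool_pos: [0.5656, 0.0251, 0.1643]
eef_rot: [3.141, 0.0, 1.969]
force: [-5.5, 0.1, 9.6]
grip_width: 0.171
```

```bash
python3 -m jog '{"xyz":[[0.2,-0.6,0.8],[0,0,0],[0,0,0],[0,0,0]],"turn":[[0,0,0],[0,0,3],[0,0,3],[0,0,0]],"claw":[255,255,255,255]}'
python3 -m jog '{"xyz":[[0,0,0],[0,0,0],[0,0,0]],"turn":[[0,0,3],[0,0,3],[0,0,0]],"claw":[255,255,255]}'; python3 -c "
from station import r
s=r.get_state();print(s['moment'])"
```

```text
time: 11.03
tool_pos: [0.5658, 0.025, 0.164]
eef_rot: [3.139, 0.001, 1.862]
force: [-3.9, -0.1, 10.2]
grip_width: 0.17
time: 11.28
tool_pos: [0.566, 0.025, 0.1641]
eef_rot: [3.139, 0.001, 1.757]
force: [-3.6, 1.3, 10.1]
grip_width: 0.173
[ 0.19525138  0.61702726 -0.06467383]
```

```bash
python3 -m jog '{"xyz":[[0,0,0],[0,0,0],[0,0,0],[0,0,0]],"turn":[[0,0,3],[0,0,3],[0,0,3],[0,0,0]],"claw":[255,255,255,255]}'
python3 -m jog '{"xyz":[[0,0,0],[0,0,0],[0,0,0],[0,0,0]],"turn":[[0,0,3],[0,0,3],[0,0,3],[0,0,0]],"claw":[255,255,255,255]}'; python3 -c "
from station import r
s=r.get_state();print(s['moment'])"
```

```text
time: 11.62
tool_pos: [0.5663, 0.0249, 0.1643]
eef_rot: [3.138, 0.001, 1.6]
force: [-2.3, -0.2, 10.5]
grip_width: 0.169
time: 11.95
tool_pos: [0.5664, 0.0247, 0.1644]
eef_rot: [3.137, 0.0, 1.443]
force: [-3.2, -0.3, 10.4]
grip_width: 0.173
[-0.23113308  0.47495808 -0.02999763]
```

```bash
python3 -m jog '{"xyz":[[0,0,0],[0,0,0],[0,0,0]],"turn":[[0,0,3],[0,0,3],[0,0,0]],"claw":[255,255,255]}'; python3 -c "
from station import r
s=r.get_state();print(s['moment'])"
python3 -m jog '{"xyz":[[0,0,0],[0,0,0],[0,0,0]],"turn":[[0,0,3],[0,0,3],[0,0,0]],"claw":[255,255,255]}'; python3 -c "
from station import r
s=r.get_state();print(s['moment'])"
```

```text
time: 12.2
tool_pos: [0.5663, 0.0246, 0.1643]
eef_rot: [3.137, 0.0, 1.338]
force: [-2.1, -0.7, 8.5]
grip_width: 0.167
[-0.06970603  0.41182561  0.01348918]
time: 12.45
tool_pos: [0.5662, 0.0248, 0.1642]
eef_rot: [3.138, -0.001, 1.233]
force: [-2.0, -0.9, 10.9]
grip_width: 0.174
[ 0.08634259  0.48365619 -0.07141098]
```

```bash
python3 -m jog '{"xyz":[[0,0,0],[0,0,0],[0,0,0]],"turn":[[0,0,3],[0,0,3],[0,0,0]],"claw":[255,255,255]}'; python3 -c "
from station import r
s=r.get_state();print(s['moment'])"
python3 -m jog '{"xyz":[[0,0,0],[0,0,0],[0,0,0]],"turn":[[0,0,3],[0,0,3],[0,0,0]],"claw":[255,255,255]}'; python3 -c "
from station import r
s=r.get_state();print(s['moment'])"
```

```text
time: 12.7
tool_pos: [0.5663, 0.0249, 0.1643]
eef_rot: [3.138, -0.001, 1.128]
force: [-2.2, 1.3, 9.7]
grip_width: 0.171
[ 0.07040871  0.45811458 -0.04075615]
time: 12.95
tool_pos: [0.5665, 0.0248, 0.1644]
eef_rot: [3.137, -0.002, 1.024]
force: [-1.7, 0.1, 10.2]
grip_width: 0.168
[0.13045094 0.26383483 0.04547743]
```

```bash
python3 -m jog '{"xyz":[[0,0,0],[0,0,0],[0,0,0]],"turn":[[0,0,3],[0,0,3],[0,0,0]],"claw":[255,255,255]}'; python3 -c "
from station import r
s=r.get_state();print(s['moment'])"
python3 -m jog '{"xyz":[[0,0,0],[0,0,0],[0,0,0]],"turn":[[0,0,3],[0,0,3],[0,0,0]],"claw":[255,255,255]}'; python3 -c "
from station import r
s=r.get_state();print(s['moment'])"
```

```text
time: 13.2
tool_pos: [0.566, 0.0248, 0.1643]
eef_rot: [3.138, -0.001, 0.923]
force: [-2.4, -0.1, 11.1]
grip_width: 0.17
[0.05437973 0.72968169 1.71944267]
time: 13.45
tool_pos: [0.5658, 0.0249, 0.1643]
eef_rot: [3.138, 0.0, 0.823]
force: [-3.9, -1.1, 11.4]
grip_width: 0.172
[0.08614009 0.71023686 4.17322564]
```

The moment about z jumped to 4 Nm clockwise-resisting at yaw ≈0.97, after about 1.0 rad, so that is the end stop. I'll back off the overturn and ease up slowly. Locked, the lid should hold at 14 mm down.

```bash
python3 -m jog '{"xyz":[[0,0,0],[0,0,0],[0,0,-1],[0,0,-1],[0,0,0]],"turn":[[0,0,-3],[0,0,-3],[0,0,0],[0,0,0],[0,0,0]],"claw":[255,255,255,255,255]}'; python3 -c "
from station import r
s=r.get_state();print(s['moment'])"
python3 -m jog '{"xyz":[[0,0,-1],[0,0,-1],[0,0,0],[0,0,0]],"turn":[[0,0,0],[0,0,0],[0,0,0],[0,0,0]],"claw":[255,255,255,255]}'; python3 -c "
from station import r
s=r.get_state();print(s['moment'])"
```

```text
time: 13.87
tool_pos: [0.5657, 0.0249, 0.1647]
eef_rot: [3.139, -0.001, 0.924]
force: [2.7, -0.7, 1.0]
grip_width: 0.171
[-0.09693209 -0.35589482  1.65770482]
time: 14.2
tool_pos: [0.5655, 0.025, 0.1649]
eef_rot: [3.14, -0.001, 0.922]
force: [8.2, -0.5, -9.9]
grip_width: 0.171
[-0.16081354 -1.38469706  1.6795388 ]
```

It's holding against a 10 N pull at only about 17 mm, with 1.7 Nm still on the stop. That is probably friction from the remaining torque, so I'll relieve it.

```bash
python3 -m jog '{"xyz":[[0,0,1.5],[0,0,0],[0,0,0],[0,0,0]],"turn":[[0,0,-2],[0,0,-1.5],[0,0,0],[0,0,0]],"claw":[255,255,255,255]}'; python3 -c "
from station import r
s=r.get_state();print(s['moment'])"
```

```text
time: 14.53
tool_pos: [0.5656, 0.025, 0.1659]
eef_rot: [3.14, -0.001, 0.98]
force: [-0.2, 0.1, 6.5]
grip_width: 0.17
[-0.00423811  0.07136165  0.0712442 ]
```

```bash
python3 -m jog '{"xyz":[[0,0,-1],[0,0,0],[0,0,0]],"turn":[[0,0,0],[0,0,0],[0,0,0]],"claw":[255,255,255]}'
python3 -m jog '{"xyz":[[0,0,-1],[0,0,0],[0,0,0]],"turn":[[0,0,0],[0,0,0],[0,0,0]],"claw":[255,255,255]}'
python3 -m jog '{"xyz":[[0,0,-0.8],[0,0,0],[0,0,0]],"turn":[[0,0,0],[0,0,0],[0,0,0]],"claw":[255,255,255]}'; python3 -c "
from station import r
s=r.get_state();print(s['moment'])"
```

```text
time: 14.78
tool_pos: [0.5656, 0.025, 0.1669]
eef_rot: [3.14, -0.002, 0.98]
force: [-0.3, 0.2, 6.9]
grip_width: 0.17
time: 15.03
tool_pos: [0.5656, 0.025, 0.1678]
eef_rot: [3.14, -0.002, 0.98]
force: [0.8, 0.0, 6.8]
grip_width: 0.174
time: 15.28
tool_pos: [0.5656, 0.025, 0.1685]
eef_rot: [3.14, -0.001, 0.981]
force: [0.6, 0.3, 5.6]
grip_width: 0.171
[-0.01199458 -0.12896294  0.08089874]
```

```bash
python3 -m jog '{"xyz":[[0,0,-0.8],[0,0,0],[0,0,0]],"turn":[[0,0,0],[0,0,0],[0,0,0]],"claw":[255,255,255]}'
python3 -m jog '{"xyz":[[0,0,-0.8],[0,0,0],[0,0,0]],"turn":[[0,0,0],[0,0,0],[0,0,0]],"claw":[255,255,255]}'
```

```text
time: 15.53
tool_pos: [0.5655, 0.025, 0.1687]
eef_rot: [3.14, -0.001, 0.982]
force: [5.0, 0.7, 2.9]
grip_width: 0.167
time: 15.78
tool_pos: [0.5655, 0.025, 0.1687]
eef_rot: [3.14, -0.001, 0.982]
force: [6.9, -0.2, -3.9]
grip_width: 0.172
```

The lid stopped at 13.9 mm below its start and holds against an upward pull, which matches the locked height. A gentle anticlockwise nudge will show whether the tooth holds it, then I'll go back to the stop.

```bash
python3 -m jog '{"xyz":[[0,0,0.8],[0,0,0],[0,0,0]],"turn":[[0,0,-3],[0,0,-2],[0,0,0]],"claw":[255,255,255]}'; python3 -c "
from station import r
s=r.get_state();print(s['moment'])"
python3 -m jog '{"xyz":[[0,0,0],[0,0,0],[0,0,0]],"turn":[[0,0,3],[0,0,3],[0,0,0]],"claw":[255,255,255]}'; python3 -c "
from station import r
s=r.get_state();print(s['moment'])"
```

```text
time: 16.03
tool_pos: [0.565, 0.025, 0.1686]
eef_rot: [3.141, -0.0, 1.071]
force: [2.9, 0.2, 4.0]
grip_width: 0.173
[ 0.08307156 -0.55722388  0.05129878]
time: 16.28
tool_pos: [0.5649, 0.025, 0.1687]
eef_rot: [3.141, 0.0, 0.963]
force: [1.1, -0.3, 5.1]
grip_width: 0.169
[-0.06826623 -0.40175325  0.39344196]
```

The lid has at least 5° of free play anticlockwise, so I'll look for the tooth a bit further.

```bash
for i in 1; do python3 -m jog '{"xyz":[[0,0,0],[0,0,0],[0,0,0],[0,0,0]],"turn":[[0,0,-3],[0,0,-3],[0,0,-3],[0,0,0]],"claw":[255,255,255,255]}'; python3 -c "
from station import r
s=r.get_state();print(s['moment'])"; done
python3 -m jog '{"xyz":[[0,0,0],[0,0,0]],"turn":[[0,0,-3],[0,0,0]],"claw":[255,255]}'; python3 -c "
from station import r
s=r.get_state();print(s['moment'])"
```

```text
time: 16.62
tool_pos: [0.5647, 0.0251, 0.1686]
eef_rot: [-3.141, -0.0, 1.124]
force: [1.1, 0.9, 5.6]
grip_width: 0.168
[ 0.23413637 -0.3615786  -0.03170198]
time: 16.78
tool_pos: [0.5649, 0.0253, 0.1686]
eef_rot: [3.141, -0.001, 1.174]
force: [1.7, 1.2, 5.0]
grip_width: 0.171
[ 0.27886044 -0.48498043 -1.04135172]
```

At yaw ≈1.14 it is blocked, with −1 Nm: that is the tooth. So the lid sits in the pocket between the tooth and the stop. I'll return it to the stop, unload and release.

```bash
python3 -m jog '{"xyz":[[0,0,0],[0,0,0],[0,0,0],[0,0,0],[0,0,0],[0,0,0]],"turn":[[0,0,3],[0,0,3],[0,0,3],[0,0,3],[0,0,2],[0,0,0]],"claw":[255,255,255,255,255,255]}'; python3 -c "
from station import r
s=r.get_state();print(s['moment'])"
python3 -m jog '{"xyz":[[0,0,0],[0,0,0]],"turn":[[0,0,-1.5],[0,0,0]],"claw":[255,255]}'; python3 -c "
from station import r
s=r.get_state();print(s['moment'],s['force'])"
```

```text
time: 17.28
tool_pos: [0.5649, 0.025, 0.1686]
eef_rot: [3.141, 0.001, 0.931]
force: [2.9, 0.2, 5.9]
grip_width: 0.171
[ 0.03027228 -0.43099107  1.38773153]
time: 17.45
tool_pos: [0.5649, 0.025, 0.1686]
eef_rot: [3.141, 0.0, 0.959]
force: [2.1, -0.1, 5.9]
grip_width: 0.172
[-0.06132865 -0.38246001  0.65437213] [ 2.06457848 -0.07716224  5.87322201]
```

```bash
python3 -m jog '{"xyz":[[0,0,-0.5],[0,0,0],[0,0,0],[0,0,0],[0,0,0]],"turn":[[0,0,-0.7],[0,0,0],[0,0,0],[0,0,0],[0,0,0]],"claw":[225,200,175,147,147]}' 40
python3 -m jog '{"xyz":[[0,0,-6],[0,0,-14],[0,0,-25],[0,0,-35],[0,0,-38],[0,0,-38],[0,0,-38],[0,0,0]],"turn":[[0,0,0],[0,0,0],[0,0,0],[0,0,0],[0,0,0],[0,0,0],[0,0,0],[0,0,0]],"claw":[147,147,147,147,147,147,147,147]}'; python3 go.py .40 .30 .365
```

```text
time: 17.87
tool_pos: [0.564, 0.0251, 0.1682]
eef_rot: [-3.14, 0.001, 0.968]
force: [-0.3, 0.5, 0.4]
grip_width: 0.421
time: 18.53
tool_pos: [0.5675, 0.0246, 0.3729]
eef_rot: [3.128, -0.006, 0.969]
force: [0.5, -0.4, 0.5]
grip_width: 0.426
t 18.53 pos [0.5675 0.0246 0.3729] rpy [179.25  -0.35  55.51] F [ 0.5 -0.4  0.5] w 0.426
shift mm [ 132.1 -294.1    4.9]
```

Released cleanly. I'll move clear and check the lid by camera.

```bash
python3 -m jog '{"xyz":[[16,-36,0],[16,-36,0],[16,-36,0],[16,-36,0],[16,-36,0],[16,-36,0],[16,-36,0],[16,-36,0]],"turn":[[0,0,0],[0,0,0],[0,0,0],[0,0,0],[0,0,0],[0,0,0],[0,0,0],[0,0,0]],"claw":[147,147,147,147,147,147,147,147]}'
python3 -m jog '{"xyz":[[0,0,0],[0,0,0]],"turn":[[0,0,0],[0,0,0]],"claw":[147,147]}'
python3 - <<'E'
from h import *
for n in("top","scene"):
    p,d=r.camera(n);cv2.imwrite(f"pics/{n}9.png",p[:,:,::-1]);d0=np.load(n+"0.npy")
    for tag,D in(("before",d0),("after",d)):
        uv,P=cloud(n,D);rr=np.hypot(P[:,0]-.566,P[:,1]-.025)
        m=(rr>.047)&(rr<.068)&(P[:,2]>.165)&(P[:,2]<.205);Q=P[m]
        a,_,_,_=np.linalg.lstsq(np.c_[Q[:,:2]-[.566,.025],np.ones(len(Q))],Q[:,2],rcond=None)
        k=(rr<.03)&(P[:,2]>a[2]+.008)&(P[:,2]<.22);K=P[k];V=np.linalg.eigh(np.cov(K[:,:2].T))[1][:,1]
        print(n,tag,len(Q),"z",a[2].round(4),"tilt deg",np.degrees(a[:2]).round(2),"knob top",np.median(K[:,2]).round(4),"yaw",np.degrees(np.arctan2(V[1],V[0])).round(1))
    for t in("rotor_key","tube_block","tube_rack"):print(t,[np.round(x["at"],3) for x in r.find_in(n,t)[:1]])
a=cv2.imread("pics/top9.png")[110:330,290:570];cv2.imwrite("pics/end.png",cv2.resize(a,None,fx=2.5,fy=2.5))
E
```

```text
time: 19.2
tool_pos: [0.3984, 0.2949, 0.3633]
eef_rot: [3.141, -0.0, 0.968]
force: [0.9, -0.1, -0.3]
grip_width: 0.426
time: 19.37
tool_pos: [0.3985, 0.2951, 0.3632]
eef_rot: [3.141, -0.0, 0.973]
force: [0.8, -0.2, -0.9]
grip_width: 0.427
top before 2557 z 0.198 tilt deg [0.06 0.03] knob top 0.2115 yaw 59.4
top after 2501 z 0.184 tilt deg [0.06 0.01] knob top 0.1972 yaw 54.8
rotor_key [array([0.472, 0.19 , 0.228])]
tube_block [array([0.705, 0.152, 0.246])]
tube_rack [array([0.57 , 0.488, 0.061])]
scene before 1920 z 0.197 tilt deg [-0.16 -0.14] knob top 0.2102 yaw 60.5
scene after 1874 z 0.183 tilt deg [ 0.19 -0.13] knob top 0.1963 yaw 57.2
rotor_key [array([0.464, 0.186, 0.226])]
tube_block []
tube_rack [array([0.599, 0.488, 0.059])]
```

View pics/end.png

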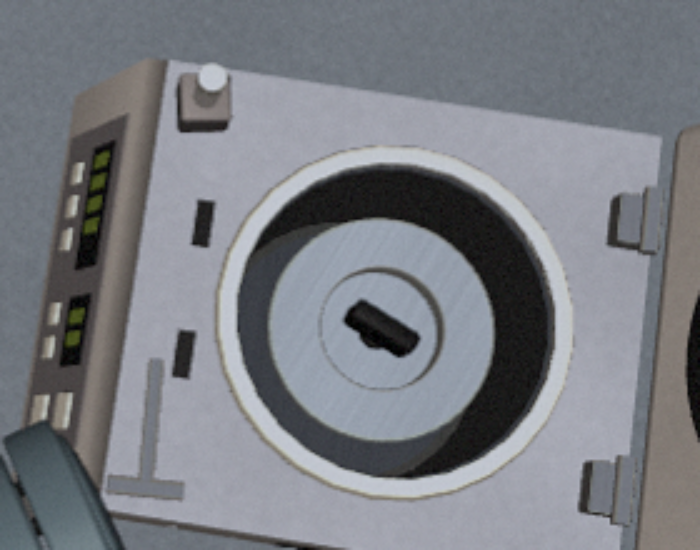

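The picture shows the lid sunk and level, with the knob at (380,328). The block (205,105) and key (150,430) are where they were, and the robot is clear. Handing in.

```bash
python3 -c "
from station import r
print(r.hand_in())"
```

```text
the job is handed in; nothing more can be done
None
```

The rotor lid is locked: it stays down and level with the robot clear. I handed the job in at about 19.5 s of the 67 s allowed.

**What I did:**
- **Turn to the gaps:** I gripped the knob and turned the lid anticlockwise about 0.84 rad, until the ledges came over the gaps.
- **Press:** I lowered it onto the spring, with at most about 11 N on the wrist (about 14 N with the lid's weight). That is well under the 36 N limit.
- **Lock:** I turned it clockwise about 1.0 rad to the end stop, eased it up and released it.

**Checks:**
- **Height:** both cameras show the lid 14.0 mm below its start, tilted no more than about 0.2°, so not measurably off level.
- **Lock:** it held against a light upward pull. A gentle nudge back anticlockwise met the tooth after about 0.17 rad, so I turned it back to the stop before letting go.
- **Key, block and rack:** the networks found all three within about 5 mm of their first positions. The scene camera's network missed the tube block in the final check, but the top camera found it in place.

**Disagreements:**
- When I first eased the lid up, it stuck at about 17 mm, held by torque left against the stop. It rose to 14 mm once I relieved that.
- The two cameras differ by about 2° on the knob's final yaw, which is within their noise.

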